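# Unstack the tube boxes onto their colour-coded mats

### The job

Set out the blood-draw station: take the two stacks of tube boxes apart and set each box on the mat of its own colour, right way up, lined up with the mat along its length and wholly on it. The boxes hold glass tubes, so keep them level and set them down gently without dropping them, and leave the two bottles where they stand.

Things in the scene. Friction and masses are not known exactly. Their poses are not given: they have to be found in the camera images.
- purple_box: short closed carton of blood tubes with a purple lid and white lower half: 84 mm long (its y), 56 mm wide (its x), 40 mm high, about 120 g, flat-topped and rigid, smooth sides. Origin: centre of its underside, z up. Lies at the start on the lid of one of the two long boxes (either one), its length within about 35 degrees of that box's length.
- yellow_box: short closed carton of blood tubes with a yellow lid and white lower half: 84 mm long (its y), 56 mm wide (its x), 40 mm high, about 120 g, flat-topped and rigid, smooth sides. Origin: centre of its underside, z up. Lies at the start on the lid of one of the two long boxes (either one), its length within about 35 degrees of that box's length.
- red_box: long closed carton of blood tubes with a red lid and white lower half: 136 mm long (its y), 56 mm wide (its x), 40 mm high, about 200 g, flat-topped and rigid, smooth sides. Origin: centre of its underside, z up. Stands on the table at the start, with one of the short boxes on its lid; its ends stick out from under that.
- green_box: long closed carton of blood tubes with a green lid and white lower half: 136 mm long (its y), 56 mm wide (its x), 40 mm high, about 200 g, flat-topped and rigid, smooth sides. Origin: centre of its underside, z up. Stands on the table at the start, with one of the short boxes on its lid; its ends stick out from under that.
- purple_mat: purple flat mat fixed to the table, 112 mm long (its y), 84 mm wide (its x), 3 mm thick, with a thin white outline of the purple box's footprint in its middle. Origin: centre of its underside, on the table, z up.
- yellow_mat: yellow flat mat fixed to the table, 112 mm long (its y), 84 mm wide (its x), 3 mm thick, with a thin white outline of the yellow box's footprint in its middle. Origin: centre of its underside, on the table, z up.
- red_mat: red flat mat fixed to the table, 164 mm long (its y), 84 mm wide (its x), 3 mm thick, with a thin white outline of the red box's footprint in its middle. Origin: centre of its underside, on the table, z up.
- green_mat: green flat mat fixed to the table, 164 mm long (its y), 84 mm wide (its x), 3 mm thick, with a thin white outline of the green box's footprint in its middle. Origin: centre of its underside, on the table, z up.
- iodine_bottle: bystander: small brown bottle with an orange cap, 48 mm diameter, 106 mm high, standing on the robot's right; origin at the centre of its underside. Leave it alone.
- sanitiser_bottle: bystander: white bottle with a red band, 73 mm diameter, 158 mm high, standing on the robot's left; origin at the centre of its underside. Leave it alone.
Things that resemble listed ones, but are neither listed nor needed, are in the scene too. What is shaped like the green_box but blue is not meant.

How it is judged (in metres and radians):
At the end, for the whole second after the job is handed in: Each of the four boxes lies flat on the mat of its own colour, its centre within 15 mm of the mat's centre along both of the mat's axes, its length within 0.35 rad of the mat's length (either way round), released and at rest (x of purple_box in the frame of purple_mat between -0.015 and 0.015 m and y of purple_box in the frame of purple_mat between -0.015 and 0.015 m and z of purple_box in the frame of purple_mat below 0.006 m and angle between the y axis of purple_box and the y axis of purple_mat, either way round below 0.35 rad and angle between each of purple_box, yellow_box, red_box, green_box's own z axis and vertical below 0.1 rad and linear speed of each of purple_box, yellow_box, red_box, green_box below 0.02 m/s and contact force between each of purple_box, yellow_box, red_box, green_box and the fingers below 0.1 N and x of yellow_box in the frame of yellow_mat between -0.015 and 0.015 m and y of yellow_box in the frame of yellow_mat between -0.015 and 0.015 m and z of yellow_box in the frame of yellow_mat below 0.006 m and angle between the y axis of yellow_box and the y axis of yellow_mat, either way round below 0.35 rad and x of red_box in the frame of red_mat between -0.015 and 0.015 m and y of red_box in the frame of red_mat between -0.015 and 0.015 m and z of red_box in the frame of red_mat below 0.006 m and angle between the y axis of red_box and the y axis of red_mat, either way round below 0.35 rad and x of green_box in the frame of green_mat between -0.015 and 0.015 m and y of green_box in the frame of green_mat between -0.015 and 0.015 m and z of green_box in the frame of green_mat below 0.006 m and angle between the y axis of green_box and the y axis of green_mat, either way round below 0.35 rad); the robot touches nothing.
It fails at once if a box is tipped by more than about 35 degrees (angle between any of purple_box, yellow_box, red_box, green_box's own z axis and vertical above 0.6 rad).
It fails at once if a box is dropped or thrown (moves faster than 0.7 m/s with no finger on it) ((linear speed of purple_box above 0.7 m/s and contact force between purple_box and the fingers below 0.05 N) or (linear speed of yellow_box above 0.7 m/s and contact force between yellow_box and the fingers below 0.05 N) or (linear speed of red_box above 0.7 m/s and contact force between red_box and the fingers below 0.05 N) or (linear speed of green_box above 0.7 m/s and contact force between green_box and the fingers below 0.05 N)).
It fails at once if the iodine bottle is pushed more than 40 mm or knocked over (distance of iodine_bottle from where it was at the start of the episode above 0.04 m or angle between iodine_bottle's own z axis and vertical above 0.5 rad).
It fails at once if the sanitiser bottle is pushed more than 40 mm or knocked over (distance of sanitiser_bottle from where it was at the start of the episode above 0.04 m or angle between sanitiser_bottle's own z axis and vertical above 0.5 rad).
It also fails if it takes over 120 s, if anything falls off the work surface, if the arm or the gripper's body presses on something with over 40 N, if the wrist force passes 120 N, or if a joint passes its speed limit or range.

### The arm

A 6-joint arm with a two-finger parallel gripper is mounted at the origin on the work surface. World frame = base frame: x ahead of the robot, y to its left, z up, the work surface at z = 0. Lengths are in m, angles in degrees, forces in N, time in s.
With the tool pointing down it reaches from about 0.35 to 0.875 m from the base axis. Payload 4.2 kg.
Tool frame: the origin (TCP) lies midway between the tips of the shut fingers; the grasp point (between the pads) lies 19 mm behind it; z points along the fingers, y is the line along which they close (so a half turn about z gives the same grasp; the last joint's range is limited). The gripper opens to 87 mm and grips with 3 to 60 N. Pads are 19 mm wide; open, the fingers measure 117 mm over their backs; the gripper's body (75 mm by 190 mm) begins 51 mm behind the grasp point.
Start: joints at [84.03, 22.042, 0.453, 0, -68.411, -14.817], TCP at [0.222, 0.584, 0.223] pointing down, gripper open.
Joint ranges: [-179.83, 179.83], [-69.29, 118.12], [-61.27, 80.66], [-181.25, 117.63], [-171.15, -9.14], [-177.46, 177.46]. Speed limits (degrees/s): [159.86, 159.86, 180, 180, 180, 180].

### API

Orientations are given as [roll, pitch, yaw] about the fixed x, y, z axes, in that order (R = Rz(yaw) Ry(pitch) Rx(roll)).
In Python, from workcell import env gives the robot as it stands. The module is installed in compiled form; this text tells all that it offers. Calls block until the motion is done:
- env.goto(position, orientation): joint-space move of the TCP to a pose.
- env.move_straight(position, rotation=None, rate=0.15, force_limit=None): straight line of the TCP; rotation=None keeps the orientation; rate is the mean speed in m/s. With force_limit (N) it stops when the force on the tool has changed by that much, and returns True; else False.
- env.set_joints(angles): joint-space move.
- env.gripper_to(opening, grasp_force=None): opening from 0.0 (shut) to 1.0 (fully open); grasp_force is the grip in N (None keeps the last); returns when the fingers have stopped.
- env.dwell(seconds).
- env.inverse_kinematics(position, orientation): joint angles nearest the present ones, or None.
- env.read_state(): the state.
- env.grab_frame(name): name is "scene" or "top" or "wrist"; returns a dict with "image" (420x560x3 uint8, blue, green, red), "fx", "fy", "cx", "cy" (pixels), "D" ([k1, k2, p1, p2, k3] as OpenCV has them; the pictures are not rectified), "position" and "orientation" of the camera in the world. Camera axes: x right, y up, looking along -z (the intrinsics and any distortion apply to the point x, -y, -z); pixel columns grow to the right and rows downward; lengths in m; the calibration is good to about 2 mm. A picture is of the moment at which its call begins. There is no depth.
A pose or a line that the arm cannot do raises env.Unreachable and nothing moves.
- env.close_job(): hands the job in; it is judged then, once.
Trained networks look in a picture, given as the dict that the camera call returned (one of the last four; its "shot" number tells which), for a name from the list of things; names that differ only in an ending like _2 or _b are one class to them, and where a whole thing is asked for, a point or a joint stands for the part that bears it (a point fixed in the world has none). Each returns a list of dicts, best first, with "score" (0 to 1); they miss things now and then, are a little off and sometimes report something else, mostly with a low value. They report only what shows in the picture. A call takes as long as a camera call. They do not tell look-alikes from the thing itself.
- env.search_frame(picture, thing): "xyz" ([x, y, z] in m, in world coordinates, good to about 4 mm: the middle of the surface that is visible of it).
- env.trace(picture, thing): "mask" (420x560 bool, what is visible of it).
The state is a dict: "clock": time; "joint_positions": joint angles; "qvel": joint speeds; "joint_torque": joint torques, N m; "position": TCP position; "tool_rot": TCP orientation; "force": force on the tool from outside, world axes, zero at the start; "wrist_torque": the same for the moment, N m; "opening": opening from 0.0 (shut) to 1.0 (fully open); "finger_force": force on a finger pad.
Only numpy, scipy, OpenCV 4.12 (cv2) and the standard library are available. Lean on these libraries where they do the work, as an engineer would, in place of code of your own. Each camera call takes 0.05 s, during which the arm holds its last target. There are 200 camera calls.

## Working session

There is one attempt and no reset: what is moved stays moved. The work goes in short steps, each a Python script; the robot and the scene stay as the last script left them, time stands still between calls to the robot, and variables do not carry over. Pictures are saved under pics/ and viewed, at most 14 in all, crops included, and the job is handed in when it is done.

```bash
mkdir -p pics
cat > h.py <<'E'
from workcell import env
import numpy as np, cv2
from scipy.spatial.transform import Rotation as R
def campose(f):
    return np.array(f["position"]), R.from_euler('xyz',f["orientation"],degrees=True).as_matrix()
def pix2plane(f,uv,z):
    K=np.array([[f["fx"],0,f["cx"]],[0,f["fy"],f["cy"]],[0,0,1]])
    p=cv2.undistortPoints(np.array(uv,float).reshape(-1,1,2),K,np.array(f["D"],float)).reshape(-1,2)
    d=np.c_[p[:,0],-p[:,1],-np.ones(len(p))]
    C,M=campose(f); d=d@M.T
    return C+d*((z-C[2])/d[:,2])[:,None]
E
python3 - <<'E'
from h import *
for n in ("scene","top"):
    f=env.grab_frame(n); cv2.imwrite(f"pics/{n}0.png",f["image"])
    print(n,f["position"],f["orientation"],f["fx"],f["D"])
    for t in "purple_box yellow_box red_box green_box purple_mat yellow_mat red_mat green_mat iodine_bottle sanitiser_bottle".split():
        print(t,[(np.round(r["xyz"],3).tolist(),round(r["score"],2)) for r in env.search_frame(f,t)])
print(env.read_state())
E
```

```text
scene [1.46352848 0.8626619  1.19286482] [ 49.0066621   -1.06486013 131.0940761 ] 545.72811100863 [-0.12558038  0.          0.          0.          0.        ]
purple_box [([0.658, 0.259, 0.08], 0.87)]
yellow_box [([0.489, 0.243, 0.084], 0.92)]
red_box [([0.67, 0.288, 0.035], 0.9)]
green_box [([0.347, 0.149, 0.039], 0.97), ([0.504, 0.272, 0.031], 0.79), ([0.364, 0.371, 0.038], 0.69)]
purple_mat [([0.469, 0.004, 0.004], 0.74)]
yellow_mat [([0.661, -0.266, 0.003], 0.95)]
red_mat [([0.644, -0.011, 0.006], 0.9)]
green_mat [([0.464, -0.244, -0.0], 0.96)]
iodine_bottle [([0.443, -0.438, 0.058], 0.81)]
sanitiser_bottle []
top [0.32151998 0.01145034 1.49175808] [ 6.29311475e+00 -8.04949693e-02 -9.10500722e+01] 428.80702298125937 [-0.07523561  0.          0.          0.          0.        ]
purple_box [([0.642, 0.25, 0.081], 0.83), ([0.658, -0.268, 0.003], 0.51)]
yellow_box []
red_box [([0.639, 0.202, 0.042], 0.83)]
green_box [([0.35, 0.359, 0.04], 0.85), ([0.338, 0.142, 0.042], 0.83), ([0.474, 0.194, 0.039], 0.75)]
purple_mat [([0.466, 0.002, 0.002], 0.85)]
yellow_mat [([0.656, -0.27, 0.003], 0.75)]
red_mat [([0.641, -0.01, 0.002], 0.63)]
green_mat []
iodine_bottle [([0.434, -0.443, 0.068], 0.65)]
sanitiser_bottle [([0.518, 0.472, 0.118], 0.58)]
{'clock': 1.1, 'joint_positions': array([ 8.40292317e+01,  2.20407967e+01,  4.52832879e-01, -3.97975056e-04,
       -6.84091269e+01, -1.48161320e+01]), 'qvel': array([0.09394001, 0.02158482, 0.1116082 , 0.14170012, 0.04939858,
       0.0743937 ]), 'joint_torque': array([ 2.43291915e-04, -3.90478671e+01,  1.87616712e+01,  4.22466874e+00,
        1.52979494e-02, -1.79543821e-05]), 'position': array([0.22178228, 0.58431547, 0.22255977]), 'tool_rot': array([-1.79997282e+02,  1.10170339e-03, -2.07870466e+01]), 'force': array([ 0.23080678,  0.70134215, -0.54526206]), 'wrist_torque': array([0.02108717, 0.0179163 , 0.06258694]), 'finger_force': 0.0, 'opening': 1.0020592676743196}
```

View pics/scene0.png

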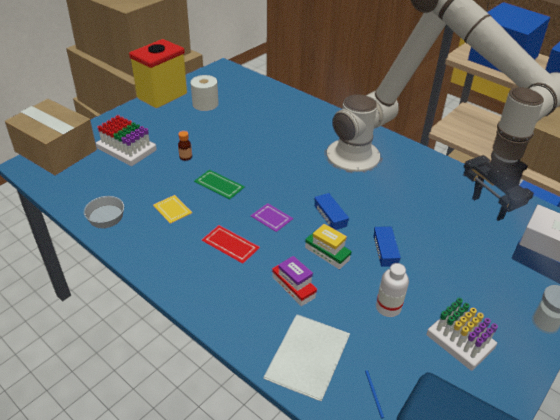

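View pics/top0.png

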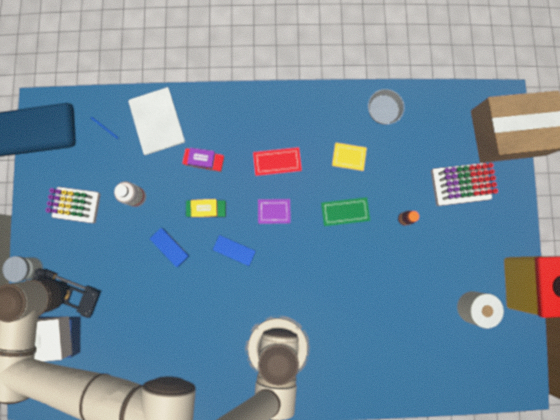

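The scene shows purple on red at about (295,275) and yellow on green at about (328,243). The look-alikes are the blue boxes at (331,210) and (387,245). In the top view, the stacks are at (203,158) and (206,208), and the mats are at red (277,161), yellow (350,156), purple (274,211) and green (346,212). Next I'll measure by colour near those points.

```bash
cat >> h.py <<'E'
HUE={"purple":(125,160),"yellow":(20,35),"green":(45,80),"red":(0,8)}
def cmask(img,c):
    h=cv2.cvtColor(img,cv2.COLOR_BGR2HSV); lo,hi=HUE[c]
    m=cv2.inRange(h,(lo,110,60),(hi,255,255))
    if c=="red": m|=cv2.inRange(h,(172,110,60),(180,255,255))
    return m
def rect(f,c,z,xy,rad=.10):
    """world min-area rect of colour c at height z near xy: centre, (len,wid), yaw of the length w.r.t. +y (deg)"""
    v,u=np.nonzero(cmask(f["image"],c)); P=pix2plane(f,np.c_[u,v],z)[:,:2]
    P=P[np.linalg.norm(P-xy,axis=1)<rad]
    if len(P)<20: return None
    (cx,cy),(w,h),a=cv2.minAreaRect((P*1000).astype(np.float32))
    if w>h: w,h,a=h,w,a-90
    a=(a+90)%180-90
    return np.array([cx,cy])/1000,(h,w),a,len(P)
EST={("purple",.08):(.645,.25),("yellow",.08):(.482,.243),("red",.04):(.645,.25),("green",.04):(.482,.243),
 ("purple",.003):(.467,.003),("yellow",.003):(.658,-.268),("red",.003):(.642,-.01),("green",.003):(.464,-.244)}
E
python3 - <<'E'
from h import *
f=env.grab_frame("top")
for (c,z),xy in EST.items(): print(c,z,rect(f,c,z,np.array(xy)))
w=env.grab_frame("wrist"); s=env.read_state()
T=R.from_euler('xyz',s["tool_rot"],degrees=True)
print("cam in tool",T.inv().apply(np.array(w["position"])-s["position"]), (T.inv()*R.from_euler('xyz',w["orientation"],degrees=True)).as_matrix().round(2),w["fx"])
for x,y in((.57,.24),(.56,-.01),(.56,-.25)):
  for yaw in (0,90,180,-90): 
    print(x,y,yaw,env.inverse_kinematics([x-.0,y,.35],[180,0,yaw]))
E
```

```text
purple 0.08 (array([0.64229797, 0.24834756]), (85.19437408447266, 57.81340408325195), -10.814239501953125, 291)
yellow 0.08 (array([0.47262546, 0.23864084]), (83.3445053100586, 56.46034622192383), 0.14868569374084473, 345)
red 0.04 (array([0.64506708, 0.24754854]), (137.30039978027344, 56.341697692871094), -12.210792541503906, 212)
green 0.04 (array([0.47382294, 0.23873344]), (133.70750427246094, 51.44780349731445), -1.0533676147460938, 182)
purple 0.003 (array([0.46647601, 0.0064966 ]), (108.43183135986328, 80.61571502685547), -1.0448532104492188, 596)
yellow 0.003 (array([ 0.65508929, -0.26457812]), (110.84021759033203, 82.48104858398438), -10.01409912109375, 708)
red 0.003 (array([ 0.6417561 , -0.00840044]), (164.00746154785156, 83.69670867919922), 5.23196268081665, 1075)
green 0.003 (array([ 0.45923148, -0.24398993]), (160.4234619140625, 80.07801818847656), 5.374093532562256, 936)
cam in tool [ 0.07135013  0.00030354 -0.16210688] [[ 0.    0.97  0.26]
 [ 1.   -0.    0.  ]
 [ 0.    0.26 -0.97]] 300.13497022844155
0.57 0.24 0 [ 3.78076892e+01  1.83244428e+01  1.28292195e+01  2.54444
[... 445 characters left out ...]
55515e+01]
0.56 -0.01 90 [ 15.55444851  12.13983007   4.45491777   0.         -82.3150877
 164.44555149]
0.56 -0.01 180 [ 1.55544485e+01  1.21398301e+01  4.45491777e+00 -2.54444375e-14
 -8.23150877e+01 -1.05554449e+02]
0.56 -0.01 -90 [ 15.55444851  12.13983007   4.45491777   0.         -82.3150877
 -15.55444851]
0.56 -0.25 0 [ -8.95343809  17.76831526  12.0412529    0.         -84.27293764
  98.95343809]
0.56 -0.25 90 [  -8.95343809   17.76831526   12.0412529     0.          -84.27293764
 -171.04656191]
0.56 -0.25 180 [ -8.95343809  17.76831526  12.0412529    0.         -84.27293764
 -81.04656191]
0.56 -0.25 -90 [ -8.95343809  17.76831526  12.0412529    0.         -84.27293764
   8.95343809]
```

The measured sizes match the spec. I'll go above the purple box, which is the only purple lid with a label on a red carton, and check it from close by.

```bash
cat >> h.py <<'E'
def rpy(a): return [180,0,-90+a]
def above(xy,a,z=.30): env.goto([xy[0],xy[1],z],rpy(a))
def look(c,z,xy,a,back=.07):
    """view from the wrist with the thing ahead of the camera"""
    f=env.grab_frame("wrist"); return f,rect(f,c,z,np.array(xy))
E
python3 - <<'E'
from h import *
s=env.read_state(); env.move_straight([*s["position"][:2],.35])
above((.642,.300),-10.8,.32)
f,r=look("purple",.08,(.642,.248),0); cv2.imwrite("pics/w1.png",f["image"])
print(r,rect(f,"red",.04,np.array((.645,.248))), rect(f,"yellow",.08,np.array((.473,.239))), rect(f,"green",.04,np.array((.474,.239))))
E
```

```text
(array([0.64657819, 0.2476604 ]), (83.01832580566406, 55.072265625), -9.580589294433594, 2096) (array([0.64822772, 0.24659189]), (134.9415283203125, 54.48258590698242), -12.049812316894531, 1128) (array([0.48035895, 0.23709885]), (84.12914276123047, 63.3189582824707), 1.2271898984909058, 2541) (array([0.47996649, 0.23725446]), (133.71624755859375, 56.82078552246094), -0.9014968872070312, 1509)
```

View pics/w1.png

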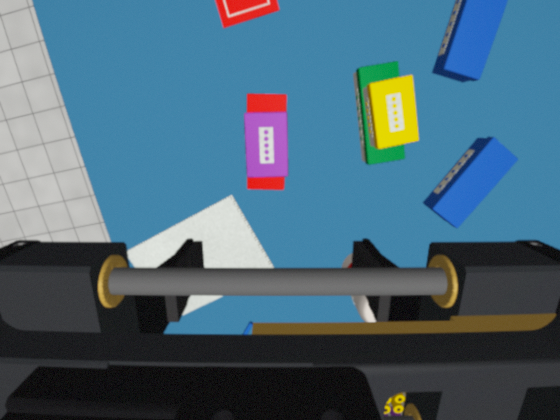

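The wrist view confirms the choice: purple lid at (266,145) on red, yellow lid at (394,112) on green. I'll take a quick wrist measurement of the mats, then pick the purple box.

```bash
cat >> h.py <<'E'
def pick(xy,a,bottom):
    above(xy,a,.22)
    env.gripper_to(1.0)
    z=bottom+.008
    env.move_straight([*xy,z+.04],rate=.15)
    hit=env.move_straight([*xy,z],rate=.06,force_limit=8)
    env.gripper_to(0.0,grasp_force=25)
    s=env.read_state(); print("grip",hit,s["opening"]*87,s["finger_force"],s["position"])
    env.move_straight([*xy,s["position"][2]+.05],rate=.08)
    env.move_straight([*xy,.22],rate=.2)
    s2=env.read_state(); print("lifted",s2["opening"]*87,s2["finger_force"],s2["force"].round(1))
    return s["position"][2]-bottom
def place(xy,a,off):
    above(xy,a,.22)
    z=.003+off
    env.move_straight([*xy,z+.025],rate=.15)
    hit=env.move_straight([*xy,z-.002],rate=.03,force_limit=4)
    print("down",hit,env.read_state()["position"]-[0,0,off])
    env.gripper_to(1.0); env.dwell(.2)
    env.move_straight([*xy,.22],rate=.15)
E
python3 - <<'E'
from h import *
for p,cs in (((.57,.06),("purple","red")),((.57,-.19),("yellow","green"))):
    above(p,0,.36)
    f=env.grab_frame("wrist")
    for c in cs: print(c,rect(f,c,.003,np.array(EST[(c,.003)])))
off=pick((.6445,.248),-10,.04); print(off,env.read_state()["clock"])
f=env.grab_frame("scene"); cv2.imwrite("pics/s1.png",f["image"])
E
```

```text
purple (array([0.46793961, 0.00281857]), (109.0097885131836, 82.838623046875), 0.19550921022891998, 2586)
red (array([ 0.64448364, -0.01030128]), (163.58424377441406, 83.82613372802734), 5.298364639282227, 4480)
yellow (array([ 0.65781415, -0.26673477]), (111.23937225341797, 83.55140686035156), -10.135955810546875, 3068)
green (array([ 0.46213641, -0.24632715]), (162.3514862060547, 82.46790313720703), 5.623432636260986, 4051)
grip False 55.79771063286815 24.99577275943011 [0.64467878 0.24804158 0.04818444]
lifted 55.8618654485195 24.995787357911468 [ 0.5  0.3 -1.6]
0.008184436211226713 12.1083
```

View pics/s1.png

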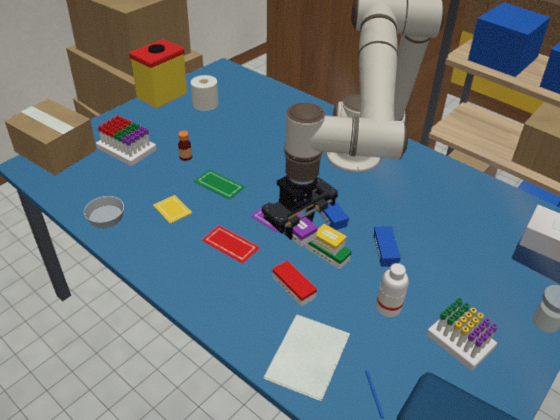

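The purple box is held level and the red lid at (294,282) is clear. I'll place it, do the yellow box next, then measure everything again.

```bash
cat >> h.py <<'E'
MAT={"purple":((.467,.0045),-.3),"red":((.643,-.0095),5.3),"yellow":((.6565,-.2657),-10),"green":((.4607,-.2452),5.5)}
E
python3 - <<'E'
from h import *
place(*MAT["purple"],.0082)
off=pick((.4765,.238),.7,.04)
s=env.read_state()
if abs(s["opening"]*87-56)<4:
    place(*MAT["yellow"],off)
    f=env.grab_frame("top"); cv2.imwrite("pics/t2.png",f["image"])
    print("red",rect(f,"red",.04,np.array((.645,.248))),"green",rect(f,"green",.04,np.array((.477,.238))))
    for c in("purple","yellow"): print(c,rect(f,c,.043,np.array(MAT[c][0])))
print(env.read_state()["clock"])
E
```

```text
down True [0.46665705 0.00439874 0.00279917]
grip False 55.70623481712314 24.98104895465076 [0.47638651 0.23795779 0.048126  ]
lifted 55.73634999017102 24.981665080413222 [-0.2 -0.2 -1.3]
down True [ 0.65609223 -0.26558553  0.00295061]
red (array([0.64449231, 0.24738858]), (137.21168518066406, 57.27374267578125), -12.136093139648438, 639) green (array([0.47382254, 0.23871198]), (133.75042724609375, 51.44780349731445), -1.053375244140625, 614)
purple (array([0.46098907, 0.01346629]), (91.90022277832031, 75.01383972167969), -1.0407028198242188, 436)
yellow (array([ 0.66692749, -0.26097888]), (124.03433227539062, 110.01666259765625), 78.66289520263672, 428)
29.9167
```

View pics/t2.png

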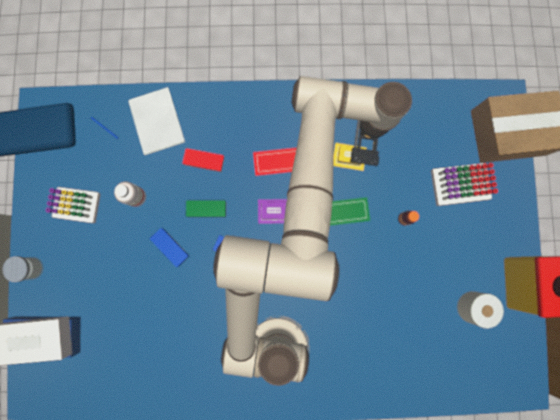

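The red box at (203,159) and the green box at (206,208) are unmoved, and both short boxes are down (rects partly hidden by the arm). Now the long boxes.

```bash
python3 - <<'E'
from h import *
for c,xy,a in(("red",(.6463,.2473),-12.1),("green",(.4765,.238),-1)):
    off=pick(xy,a,0.0)
    if abs(env.read_state()["opening"]*87-56)>4: print("bad grip"); break
    place(*MAT[c],off)
above((.57,.06),0,.36)
f=env.grab_frame("wrist"); cv2.imwrite("pics/w3.png",f["image"])
def chk(f,cs):
    for c in cs:
        m,a=MAT[c]; r=env.search_frame(f,c+"_box"); print(c,m,a,[(np.round(q["xyz"],3).tolist(),round(q["score"],2)) for q in r[:3]])
chk(f,("purple","red"))
above((.57,-.19),0,.36)
f=env.grab_frame("wrist"); cv2.imwrite("pics/w4.png",f["image"]); chk(f,("yellow","green"))
env.goto([.45,.3,.35],rpy(0))
print(env.read_state()["clock"])
E
python3 -c "
import cv2;cv2.imwrite('pics/w34.png',cv2.hconcat([cv2.imread('pics/w3.png')[:240,80:480],cv2.imread('pics/w4.png')[:240,80:480]]))"
```

```text
grip False 55.70216286268333 24.99973059631884 [0.64653538 0.24738229 0.00819389]
lifted 55.63434337224139 25.000018794089556 [ 1.   0.7 -2.5]
down True [ 0.64256913 -0.00958348  0.00290457]
grip False 55.94058250383747 24.99996230006218 [0.47669784 0.23813246 0.00815887]
lifted 56.07312754330982 24.999836892820895 [ 0.2 -1.  -2.9]
down True [ 0.46028437 -0.24512145  0.00291099]
purple (0.467, 0.0045) -0.3 [([0.466, -0.001, 0.045], 0.69)]
red (0.643, -0.0095) 5.3 [([0.64, -0.013, 0.043], 0.84)]
yellow (0.6565, -0.2657) -10 [([0.653, -0.267, 0.039], 0.9)]
green (0.4607, -0.2452) 5.5 [([0.324, 0.311, 0.033], 0.75), ([0.465, -0.247, 0.047], 0.7)]
58.9917
```

View pics/w34.png

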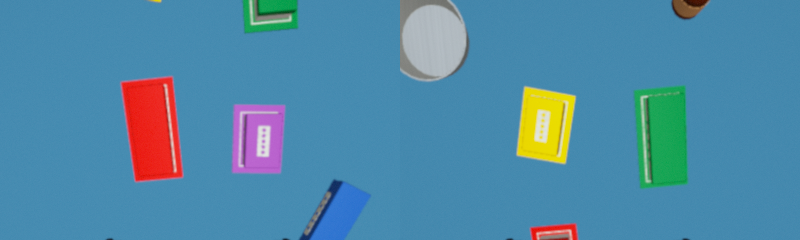

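The crops show every box lined up inside its mat, with the white outlines at the edges only. The networks agree to within 6 mm, so I'm handing in.

```bash
python3 -c "
from h import *
print(env.close_job())"
```

```text
the job is handed in; nothing more can be done
None
```

All four boxes are on the mats of their own colour, centres within about 6 mm of the mat centres by my last close-up look. The arm made no contact with either bottle that I saw, and I handed the job in after about 59 s of robot time; it returned no verdict.

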